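Change the stem on an engraver's bench centres

TASK

Change the work over on the bench centres: draw the tailstock back, take the finished stem out, and put the plain tube (the blank) in its place, with the tailstock slid up so that the tube is clear of the vee rests and held true on both centres. Every finished stem (the ones with a slim waist, on the centres and in the tray) goes into the clip rack, each pressed fully home into its own pair of sprung clips and central in them lengthwise. Leave the brass dish and the lamp foot where they are.

Things in the scene. Friction and masses are not known exactly. Their poses are not given: they have to be found in the camera images.
- centres: Bench centres, fixed: grey bed 74 mm wide, 300 mm long along its own y (y = -125 to 175 mm), 25 mm high. Origin on the table under a held stem's middle. Headstock at y = -125 to -85 mm, 103 mm high, with a fixed steel ball centre pointing to +y; the sliding tailstock's like ball points to -y. Both on the centre line x = 0, 75 mm above the table. A held stem lies along y, middle at y = 0.
- head_ball (a point): Tip of the headstock's greased steel ball centre (a 22 mm ball), at y = -66 mm on the centre line. It enters a tube's bore by 5 mm and seats on the rim, so a seated tube must come at least 6 mm towards +y (the tailstock) before it can be lifted, and a tube is laid in with its middle at y = 10 mm or so.
- mid (a point): Point on the centre line, 75 mm above the table: the middle of a held stem. Two brass 45 degree vee rests (12 mm thick, tops 70 mm high, at y = -38 and 38 mm of the centres) carry a tube laid in them with its axis 2.5 mm below the centre line; the tailstock then pushes it along them on to the headstock ball, and the balls lift it to the centre line.
- tailstock (a joint): How far the tailstock is slid back, in m, along the centres' +y: 0 when a stem is held, limits -0.012 and 0.055. It is stiff (about 5 N) and stays where it is left. A push of about 15 N seats a tube; 0.035 or more open is needed to lift a stem out or lay one in.
- tail_knob (a point): Middle of the upright round black knob on top of the tailstock, on the centre line, 25 mm in diameter, grip from 114 to 142 mm above the table (this point at 128 mm); moves with the tailstock. The tailstock block below has its top 103 mm above the table. The knob may be pinched and slid.
- rack: Clip rack, fixed: a board 150 mm (its x) by 256 mm (its y), 15 mm thick, origin at the centre of its underside. Two wooden rails run along y at x = -42 and 42 mm, 20 mm wide, tops 32 mm high; between them the fingers may reach down to the board. Each rail carries four sprung steel clips, so there are four places for stems, at y = -96, -32, 32 and 96 mm.
- place0 (a point): Middle of a stem home in the rack's first place (rack y = -96 mm): 45 mm above the rack's underside. The others follow at 64 mm along the rack's +y. A stem lies along the rack's x on the rails, in two clips (each 14 mm wide, 67 mm high, 37 mm across, mouth 19 mm, flared tips). A stem only lying on the clips is 16 mm higher; pressing it in, or pulling it out, takes about 13 N.
- tray: Felt-lined tray, fixed, 200 mm (its x) by 290 mm (its y), felt 3 mm above the table, origin at the centre of its underside. Wooden rims along its two x ends, 16 mm high, and two rows of wooden teeth (x = -58 and 58 mm; y = -132, -66, 0, 66, 132 mm; 8 mm wide, 17 mm high) keep four tubes apart, lying along x on the felt; the middle 100 mm is clear for the fingers.
- stem_a: Finished brass lamp stem: a tube 140 mm long, 26 mm outside, 0.3 kg, with a slim waist 20 mm in diameter over the middle 40 mm (the blank has none); bore 18 mm wide, 18 mm deep in each end. Origin on its axis halfway along; its x axis runs along the tube. At the start it is held between the centres.
- stem_b: Finished brass lamp stem: a tube 140 mm long, 26 mm outside, 0.3 kg, with a slim waist 20 mm in diameter over the middle 40 mm (the blank has none); bore 18 mm wide, 18 mm deep in each end. Origin on its axis halfway along; its x axis runs along the tube. Starts in the tray, or is absent.
- stem_c: Finished brass lamp stem: a tube 140 mm long, 26 mm outside, 0.3 kg, with a slim waist 20 mm in diameter over the middle 40 mm (the blank has none); bore 18 mm wide, 18 mm deep in each end. Origin on its axis halfway along; its x axis runs along the tube. Starts in the tray, or is absent.
- stem_d: Finished brass lamp stem: a tube 140 mm long, 26 mm outside, 0.3 kg, with a slim waist 20 mm in diameter over the middle 40 mm (the blank has none); bore 18 mm wide, 18 mm deep in each end. Origin on its axis halfway along; its x axis runs along the tube. Starts in the tray, or is absent.
- blank: The blank: a plain brass tube 140 mm long, 26 mm outside diameter all along, bore 18 mm and 18 mm deep in each end, 0.34 kg. Origin on its axis halfway along; its x axis runs along the tube. Starts in the tray.
- dish: Loose brass dish, 116 mm across, 13 mm high, not part of the job. Origin at the centre of its underside.
- lamp_foot: Loose brass lamp foot, a bell 100 mm across at the foot and 85 mm high, not part of the job. Origin at the centre of its underside.
There are look-alikes about, which are no part of the job. What is shaped like the stem_d but blue or pink is not meant.

How it is judged:
On the way, in this order (a step that is already met when the one before it is completed fails the run):
1. the tailstock is drawn back and the finished stem is taken out of the centres (distance between stem_a and mid above 0.06 m and value of joint tailstock above 0.02 m), for 0.2 s.
2. the blank is held true between the two centres, clear of the vee rests (x of blank in the frame of centres between -0.0017 and 0.0017 m and z of blank in the frame of centres between 0.0733 and 0.0767 m and y of blank in the frame of centres between -0.004 and 0.004 m and angle between the x axis of blank and the y axis of centres, either way round below 0.025 rad and value of joint tailstock between -0.004 and 0.004 m and linear speed of blank below 0.02 m/s), for 0.3 s.
At the end, for the whole second after the job is handed in: Blank between the centres: middle within 1.7 mm of the centre line, 4 mm lengthwise, 0.025 rad true; tailstock within 4 mm of 0. Each finished stem home in a pair of clips: axis 45 mm (+-3.5) over the rack's underside, within 4 mm sideways, 12 mm of central, 0.07 rad straight. All at rest (all of step 2 and x of stem_a in the frame of rack between -0.012 and 0.012 m and z of stem_a in the frame of rack between 0.0415 and 0.0485 m and (y of stem_a in the frame of rack between -0.1 and -0.092 m or y of stem_a in the frame of rack between -0.036 and -0.028 m or y of stem_a in the frame of rack between 0.028 and 0.036 m or y of stem_a in the frame of rack between 0.092 and 0.1 m) and angle between the x axis of each of stem_a, stem_b, stem_c, stem_d and the x axis of rack, either way round below 0.07 rad and linear speed of each of stem_a, stem_b, stem_c, stem_d below 0.03 m/s and x of stem_b in the frame of rack between -0.012 and 0.012 m and z of stem_b in the frame of rack between 0.0415 and 0.0485 m and (y of stem_b in the frame of rack between -0.1 and -0.092 m or y of stem_b in the frame of rack between -0.036 and -0.028 m or y of stem_b in the frame of rack between 0.028 and 0.036 m or y of stem_b in the frame of rack between 0.092 and 0.1 m) and x of stem_c in the frame of rack between -0.012 and 0.012 m and z of stem_c in the frame of rack between 0.0415 and 0.0485 m and (y of stem_c in the frame of rack between -0.1 and -0.092 m or y of stem_c in the frame of rack between -0.036 and -0.028 m or y of stem_c in the frame of rack between 0.028 and 0.036 m or y of stem_c in the frame of rack between 0.092 and 0.1 m) and x of stem_d in the frame of rack between -0.012 and 0.012 m and z of stem_d in the frame of rack between 0.0415 and 0.0485 m and (y of stem_d in the frame of rack between -0.1 and -0.092 m or y of stem_d in the frame of rack between -0.036 and -0.028 m or y of stem_d in the frame of rack between 0.028 and 0.036 m or y of stem_d in the frame of rack between 0.092 and 0.1 m)); the robot touches nothing.
It fails at once if the brass dish is shifted by more than 40 mm (distance of dish from where it was at the start of the episode above 0.04 m).
It fails at once if the lamp foot is shifted by more than 40 mm (distance of lamp_foot from where it was at the start of the episode above 0.04 m).
Of stem_b, stem_c, stem_d only 2 to 3 are there at a start; the rules pass over those that are not, and their reading is None.
At some moment in a run one of stem_b, stem_c, stem_d, blank may be knocked a few centimetres aside while the robot is not near it.
Once in a run the grip may slacken for a moment while it holds something.
It also fails if it takes over 210 s, if anything falls off the work surface, if the arm or the gripper's body presses on something with over 40 N, if the wrist force passes 120 N, or if a joint passes its speed limit or range.

ROBOT

A 6-joint arm with a two-finger parallel gripper is mounted at the origin on the work surface. World frame = base frame: x ahead of the robot, y to its left, z up, the work surface at z = 0. Lengths are in m, angles in rad, forces in N, time in s.
With the tool pointing down it reaches from about 0.3 to 0.825 m from the base axis. Payload 5.4 kg.
Tool frame: the origin (TCP) lies at the very end of the fingers, on their centre line; the grasp point (between the pads) lies 19 mm behind it; z points along the fingers, y is the line along which they close (so a half turn about z gives the same grasp; the last joint's range is limited). The gripper opens to 92 mm and grips with 3 to 60 N. Pads are 20 mm wide; open, the fingers measure 128 mm over their backs; the gripper's body (75 mm by 189 mm) begins 69 mm behind the grasp point.
Start: joints at [-1.494, 0.158, 1.597, -0, 1.386, -0.21], TCP at [0.163, -0.552, 0.215] pointing down, gripper open.
Joint ranges: [-2.91, 2.91], [-0.94, 2.29], [0.18, 2.7], [-1.29, 4.43], [0.17, 2.64], [-3, 3]. Speed limits (rad/s): [2.57, 2.57, 3.14, 3.14, 3.14, 3.14].

INTERFACE

Orientations are given as a rotation vector (axis times angle).
In Python, from workcell import bot gives the robot as it stands. Calls block until the motion is done:
- bot.goto(position, orientation): joint-space move of the TCP to a pose.
- bot.line_to(position, rot=None, max_speed=0.15): straight line of the TCP; rot=None keeps the orientation; max_speed is the mean speed in m/s.
- bot.set_joints(angles): joint-space move.
- bot.set_gripper(opening, newtons=None): opening from 0.0 (shut) to 1.0 (fully open); newtons is the grip in N (None keeps the last); returns when the fingers have stopped.
- bot.hold(seconds).
- bot.inverse_kinematics(position, orientation): joint angles nearest the present ones, or None.
- bot.read_camera(name): name is "side" or "top" or "wrist"; returns a dict with "pixels" (480x640x3 uint8, blue, green, red), "fx", "fy", "cx", "cy" (pixels), "R" (3x3) and "t" (3): a world point X has camera coordinates R X + t. Camera axes: x right, y down, z forward; pixel columns grow to the right and rows downward; lengths in m; the calibration is good to about 2 mm. A picture is of the moment at which its call begins. There is no depth.
A pose or a line that the arm cannot do raises bot.MotionError and nothing moves.
- bot.job_done(): hands the job in; it is judged then, once.
Readings, each from a call of its own:
- bot.current_clock(): time.
- bot.current_joints(): joint angles.
- bot.current_joint_vel(): joint speeds.
- bot.current_effort(): joint torques, N m.
- bot.current_ee_pos(): TCP position.
- bot.current_tool_rot(): TCP orientation.
- bot.current_contact_force(): force on the tool from outside, world axes, zero at the start.
- bot.current_ft_torque(): the same for the moment, N m.
- bot.current_opening(): opening from 0.0 (shut) to 1.0 (fully open).
- bot.current_grip_force(): force on a finger pad.
Only numpy, scipy, OpenCV 4.12 (cv2) and the standard library are available. Lean on these libraries where they do the work, as an engineer would, in place of code of your own. Each camera call takes 0.05 s, during which the arm holds its last target. There are 200 camera calls.

## Working session

There is one attempt and no reset: what is moved stays moved. The work goes in short steps, each a Python script; the robot and the scene stay as the last script left them, time stands still between calls to the robot, and variables do not carry over. Pictures are saved under pics/ and viewed, at most 14 in all, crops included, and the job is handed in when it is done.

```bash
ls; mkdir -p pics
python3 - <<'E'
from workcell import bot
import cv2
for n in("top","side"):
    c=bot.read_camera(n); cv2.imwrite(f"pics/{n}0.png",c["pixels"]); print(n,c["fx"],c["fy"],c["cx"],c["cy"],c["R"],c["t"])
print(bot.current_tool_rot(),bot.current_clock())
E
```

```text
pics
top 478.02094909065335 478.02094909065335 319.3654475950669 235.76551649359584 [[-1.36527401e-02 -9.99902068e-01 -3.07538491e-03]
 [-9.88341394e-01  1.39612024e-02 -1.51612577e-01]
 [ 1.51640665e-01  9.69603101e-04 -9.88435212e-01]] [0.10357193 0.47024499 1.3963428 ]
side 617.0286719570349 617.0286719570349 312.01058680412905 246.69368711066585 [[-0.96123269 -0.27474339 -0.02340457]
 [-0.11829099  0.48755009 -0.8650446 ]
 [ 0.24907619 -0.8287406  -0.50114875]] [0.47763454 0.09228603 1.58215024]
[-3.10767357e+00 -4.48624989e-01 -1.67594172e-04] 0.1
```

View pics/top0.png

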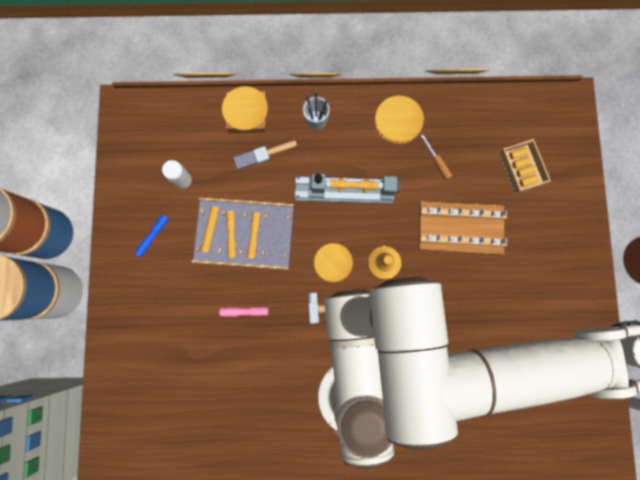

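View pics/side0.png

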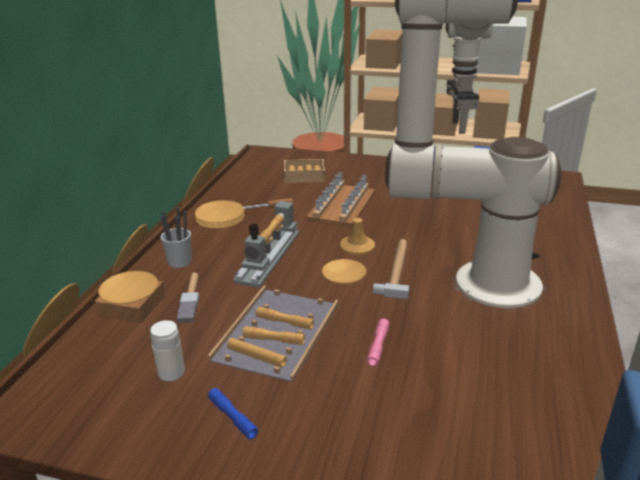

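In the top picture, the tray centre is at (243,233) with three brass tubes at (211,229), (231,234) and (254,235). The held stem is at (355,184), the knob at (319,180) and the rack at (463,228). Possible mix-ups for the tubes are the blue stem (152,235), the pink stem (244,312), the small box of brass pieces (525,167) and tool handles. I choose the three tray tubes plus the one on the centres. Next I'll locate things coarsely and take close wrist views.

```bash
cat > h.py <<'E'
from workcell import bot
import numpy as np, cv2
from scipy.spatial.transform import Rotation as Ro
def ray(c,u,v,z):
    R=np.array(c["R"]);t=np.array(c["t"]);o=-R.T@t
    d=R.T@np.array([(u-c["cx"])/c["fx"],(v-c["cy"])/c["fy"],1]); return o+d*(z-o[2])/d[2]
def proj(c,X):
    p=np.array(c["R"])@np.array(X)+np.array(c["t"]); return np.array([c["fx"]*p[0]/p[2]+c["cx"],c["fy"]*p[1]/p[2]+c["cy"]])
def down(yaw):
    """tool z down, tool y (closing line) at angle yaw from world x"""
    y=np.array([np.cos(yaw),np.sin(yaw),0]);z=np.array([0,0,-1.]);x=np.cross(y,z)
    return Ro.from_matrix(np.column_stack([x,y,z])).as_rotvec()
def shot(n,f):
    c=bot.read_camera(n); cv2.imwrite(f"pics/{f}.png",c["pixels"]); import pickle; pickle.dump(c,open(f"pics/{f}.pkl","wb")); return c
E
python3 - <<'E'
from h import *
c=bot.read_camera("top")
for n,u,v,z in[("tray",243,233,.01),("t1",211,229,.016),("t2",231,234,.016),("t3",254,235,.016),("knob",319,180,.14),("head",391,187,.1),("rack",463,228,.03),("dish",333,262,.01),("foot",385,262,.03),("blue",152,235,.01),("cup",316,110,.05)]: print(n,ray(c,u,v,z).round(3))
M=Ro.from_rotvec(bot.current_tool_rot()).as_matrix(); print(M.round(3))
w=bot.read_camera("wrist"); p=bot.current_ee_pos()
Rw=np.array(w["R"]);print("cam in tool",(M.T@(-Rw.T@np.array(w["t"])-p)).round(3),"\n",(Rw@M).round(3),w["fx"])
E
```

```text
tray [0.487 0.33  0.01 ]
t1 [0.5   0.427 0.016]
t2 [0.484 0.366 0.016]
t3 [0.48  0.296 0.016]
knob [0.615 0.096 0.14 ]
head [ 0.602 -0.113  0.1  ]
rack [ 0.49  -0.336  0.03 ]
dish [0.395 0.057 0.01 ]
foot [ 0.391 -0.098  0.03 ]
blue [0.485 0.608 0.01 ]
cup [0.863 0.102 0.05 ]
[[ 0.959  0.283 -0.   ]
 [ 0.283 -0.959  0.001]
 [ 0.    -0.001 -1.   ]]
cam in tool [ 0.072  0.001 -0.17 ] 
 [[ 0.001  1.     0.001]
 [-0.967  0.002 -0.254]
 [-0.254 -0.001  0.967]] 356.03763664559364
```

Run:
```python
from h import *
for n,p in[("rackw",[.49,-.336,.24]),("cenw",[.6,0,.3]),("trayw",[.49,.34,.2])]:
    for yaw in(-np.pi/2,):
        print(n,bot.inverse_kinematics(p,down(yaw)))
        bot.goto(p,down(yaw)); shot("wrist",n)
print(bot.current_clock(),bot.current_joints())
```

```text
rackw [-8.04275367e-01  1.91418470e-01  1.50931411e+00 -4.44089210e-16
  1.44086007e+00  7.66520960e-01]
cenw [-2.01187820e-01  1.81317851e-01  1.40408945e+00 -4.44089210e-16
  1.55618536e+00  1.36960851e+00]
trayw [ 4.04188096e-01  2.23824942e-01  1.55118936e+00 -4.44089210e-16
  1.36657835e+00  1.97498442e+00]
4.5333 [ 4.02113926e-01  2.23557946e-01  1.55032226e+00 -3.39536524e-04
  1.36656600e+00  1.97473028e+00]
```

View pics/trayw.png

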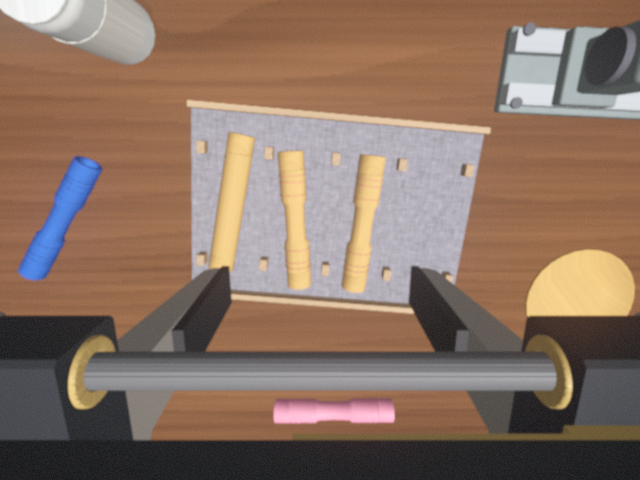

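View pics/cenw.png

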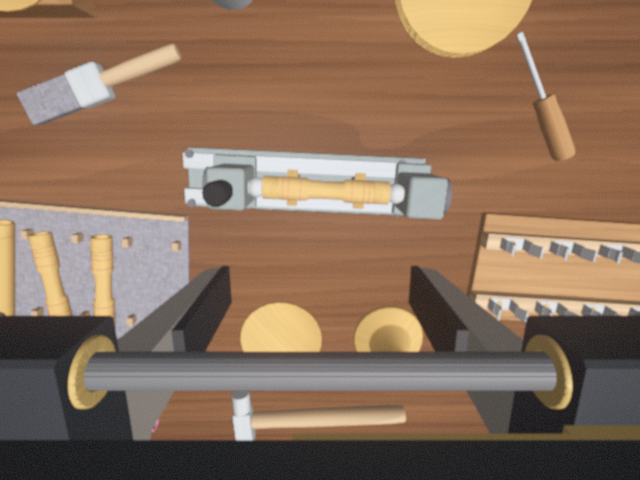

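View pics/rackw.png

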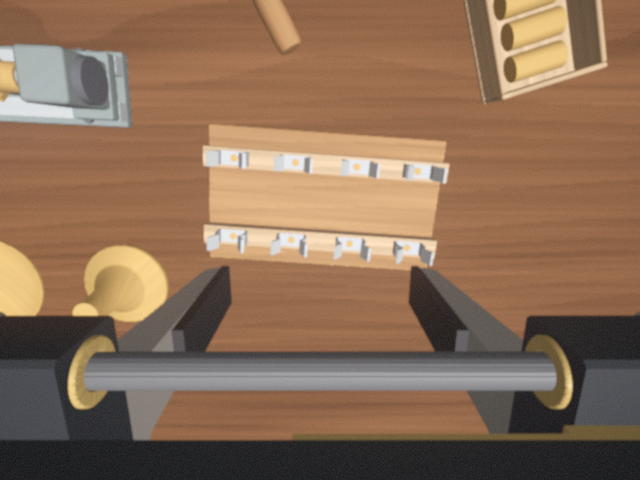

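The tray view shows the plain blank at left, (238,135) to (222,270), and two waisted stems at (295,220) and (363,223). The third stem is absent. The stem on the centres runs (262,189) to (392,192), with the knob at (217,193). The rack's clip dots form rows from (234,158) to (417,171) and from (233,236) to (407,248). I'll compute poses from these.

Run:
```python
from h import *
import pickle
L=lambda f:pickle.load(open(f"pics/{f}.pkl","rb"))
r=L("rackw")
A=np.array([ray(r,*p,.033)[:2] for p in[(234,158),(295,162),(359,167),(417,171),(233,236),(291,240),(350,244),(407,248)]])
M=np.array([(x,y) for x in(.042,-.042) for y in(.096,.032,-.032,-.096)])
c=A.mean(0);H=M.T@(A-c);U,S,V=np.linalg.svd(H);R=V.T@U.T
print("rack",c.round(4),"yaw",np.arctan2(R[1,0],R[0,0]).round(4),"res",((A-c)-M@R.T).round(4).tolist(),S.sum()/(M**2).sum())
w=L("cenw")
for n,u,v,z in[("stemL",262,189,.075),("stemR",392,192,.075),("knobtop",217,193,.142),("farL",190,149,.025),("farR",425,160,.025),("nearL",188,206,.025),("nearR",400,214,.025)]: print(n,ray(w,u,v,z).round(4))
t=L("trayw")
for n,a,b in[("blank",(241,135),(221,268)),("s2",(291,153),(299,287)),("s3",(371,157),(354,290))]:
    P=ray(t,*a,.022),ray(t,*b,.022); d=P[0]-P[1]; print(n,((P[0]+P[1])/2).round(4),np.hypot(*d[:2]).round(4),np.arctan2(d[1],d[0]).round(3))
for p in[(190,103),(490,130),(413,310)]:print(ray(t,*p,.016).round(3))
# crop checks
k=t["pixels"][120:300,180:500]; cv2.imwrite("pics/crop_tray.png",cv2.resize(k,None,fx=2.4,fy=2.4,interpolation=cv2.INTER_CUBIC))
k=w["pixels"][135:230,170:460]; cv2.imwrite("pics/crop_cen.png",cv2.resize(k,None,fx=2.7,fy=2.7,interpolation=cv2.INTER_CUBIC))
```

```text
rack [ 0.4953 -0.3411] yaw -0.0711 res [[-0.0001, 0.0002], [0.0004, 0.0007], [-0.0001, -0.0022], [0.0003, 0.0008], [-0.0002, 0.0004], [-0.0001, 0.0006], [-0.0001, -0.0006], [-0.0001, 0.0]] 1.0027827569673116
stemL [0.6198 0.0624 0.075 ]
stemR [ 0.6165 -0.0821  0.075 ]
knobtop [0.625  0.0933 0.142 ]
farL [0.6619 0.1562 0.025 ]
farR [ 0.6487 -0.1306  0.025 ]
nearL [0.5916 0.1653 0.025 ]
nearR [ 0.5813 -0.1039  0.025 ]
blank [0.5019 0.4273 0.022 ] 0.1363 -0.209
s2 [0.483  0.3634 0.022 ] 0.1381 0.041
s3 [0.4794 0.296  0.022 ] 0.1382 -0.094
[0.598 0.461 0.016]
[0.573 0.176 0.016]
[0.384 0.237 0.016]
```

View pics/crop_cen.png

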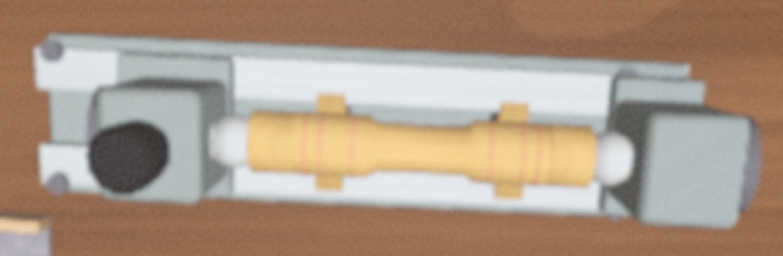

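View pics/crop_tray.png

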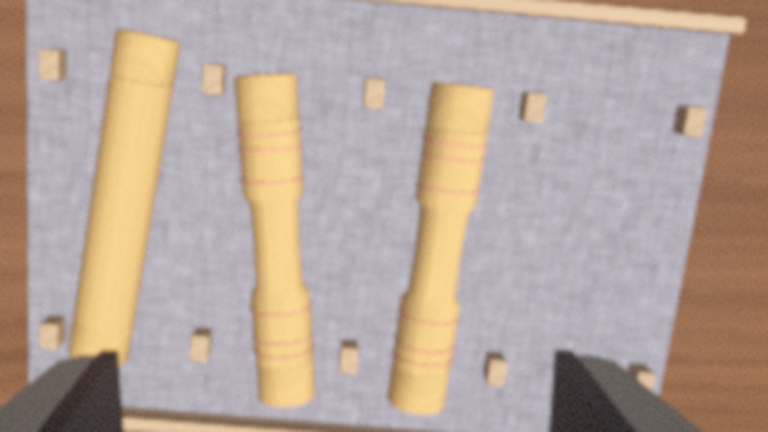

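The blank is the plain tube at crop (125,195), with no waist and no pink lines. The stem on the centres is confirmed waisted. Now I'll draw the tailstock back.

```bash
cat >> h.py <<'E'
CY=-0.043; CO=np.array([.618,-.0095]); 
def cen(x,y,z): 
    c,s=np.cos(CY),np.sin(CY); return [CO[0]+c*x-s*y,CO[1]+s*x+c*y,z]
RY=-0.0711; RO=np.array([.4953,-.3411])
def rack(x,y,z):
    c,s=np.cos(RY),np.sin(RY); return [RO[0]+c*x-s*y,RO[1]+s*x+c*y,z]
def st(m=""): print(m,bot.current_clock(),np.round(bot.current_ee_pos(),4),"F",np.round(bot.current_contact_force(),1),"op",np.round(bot.current_opening()*92,1),"grip",np.round(bot.current_grip_force(),1))
E
python3 - <<'E'
from h import *
r=down(CY-np.pi/2)
bot.goto(cen(0,.1027,.2),r); bot.line_to(cen(0,.1027,.1105)); st()
bot.set_gripper(0,25); st("closed")
bot.line_to(cen(0,.1027+.048,.1105),max_speed=.04); st("slid")
bot.set_gripper(.6); bot.line_to(cen(0,.15,.2)); 
bot.goto(cen(-.05,0.01,.2),r); shot("wrist","cen2"); st()
E
```

```text
6.3667 [0.6231 0.0935 0.1115] F [-0.4 -0.3 -0.8] op 92.2 grip 0.0
closed 7.4 [0.6225 0.095  0.1104] F [ 1.6  5.6 -0.4] op 24.0 grip 25.0
slid 8.75 [0.6246 0.1401 0.1104] F [ 0.5 -5.4 -0.3] op 24.0 grip 25.0
 10.8167 [0.5688 0.0039 0.1996] F [ 1.1 -0.7 -0.1] op 55.3 grip 0.0
```

View pics/cen2.png

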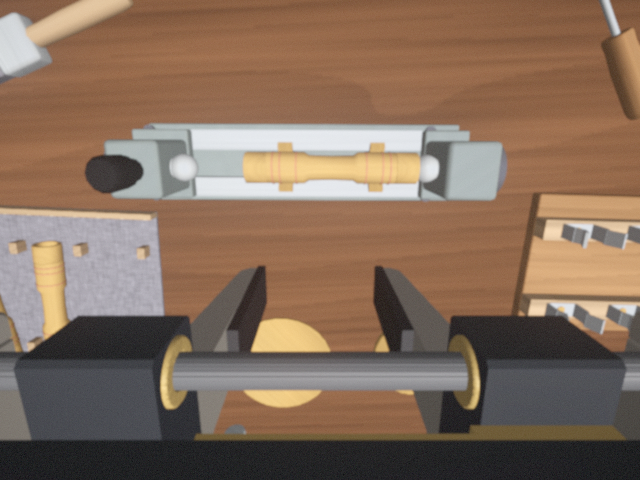

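The tailstock is back: its ball is at (183,167), while the stem spans (245,167) to (420,167) and lies in the vees at (286,167) and (376,167). I'll refine the frame from the vees and take stem_a.

Run:
```python
from h import *
import pickle
w=pickle.load(open("pics/cen2.pkl","rb"))
def incen(P):
    d=P[:2]-CO;c,s=np.cos(CY),np.sin(CY); return np.array([c*d[0]+s*d[1],-s*d[0]+c*d[1]]).round(4)
for n,u,v,z in[("veeL",286,166,.07),("veeR",376.5,166,.07),("L",245,167,.085),("R",420,167,.085),("Lax",250,167,.0735),("Rax",415,167.5,.0735),("headball",430,167,.075),("tailball",182,167,.075),("near",150,198,.025),("near",490,200,.025),("far",160,126,.025),("far",450,126,.025)]: print(n,incen(ray(w,u,v,z)))
```

```text
veeL [0.0017 0.0384]
veeR [ 0.0017 -0.0367]
L [0.0019 0.0693]
R [ 0.002  -0.0687]
Lax [0.0011 0.0676]
Rax [ 0.0008 -0.0678]
headball [ 0.0013 -0.0796]
tailball [0.0011 0.1229]
near [-0.0324  0.1763]
near [-0.0339 -0.1558]
far [0.035  0.1589]
far [ 0.0352 -0.1102]
```

```bash
sed -i 's/CO=np.array(\[.618,-.0095\])/CO=np.array([.619,-.0092])/; s/CY=-0.043/CY=-0.045/' h.py
python3 - <<'E'
from h import *
r=down(CY)
bot.set_gripper(.55); bot.goto(cen(0,0,.2),r); bot.line_to(cen(0,0,.0545)); st()
bot.set_gripper(0,55); st("grip"); 
bot.line_to(cen(0,.012,.0555),max_speed=.04); st("slid")
bot.line_to(cen(0,.012,.2),max_speed=.1); st("up")
bot.goto(rack(0,-.096,.18),down(RY-np.pi/2)); bot.hold(.3); st("over"); shot("wrist","rk1")
E
```

```text
13.6167 [ 0.62   -0.0094  0.0557] F [-0.7  0.6  0.3] op 50.5 grip 0.0
grip 14.2083 [ 0.6176 -0.0091  0.0545] F [-5.3 -0.   3.5] op 18.4 grip 55.0
slid 14.6583 [0.619  0.0037 0.0551] F [-2.8  1.4 -0.6] op 18.9 grip 55.0
up 16.25 [0.6191 0.0029 0.1991] F [ 0.6  0.1 -2.8] op 18.3 grip 55.0
over 18.2333 [ 0.4889 -0.4363  0.1801] F [-0.3 -0.1 -2.1] op 18.5 grip 55.0
```

View pics/rk1.png

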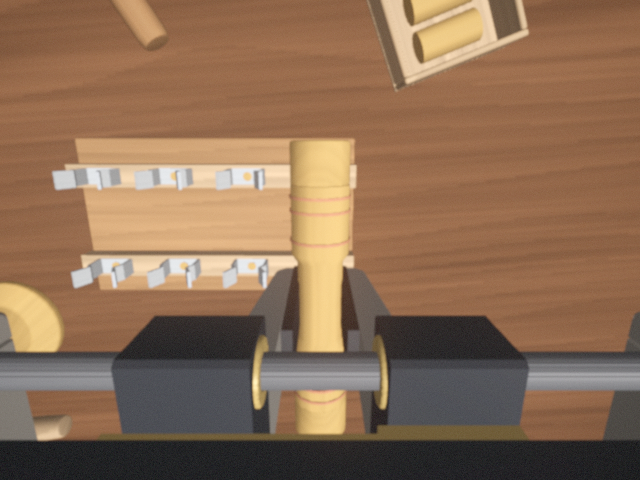

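The held stem is straight in the picture at column 320, and the next clip dots would fall at 248+72=320, so it is aligned with place0. Pressing it in.

```bash
cat >> h.py <<'E'
def press(y,off,x=0):
    """off: height of the stem axis over the TCP"""
    bot.line_to(rack(x,y,.066-off),max_speed=.1); st("on clips")
    bot.line_to(rack(x,y,.0445-off),max_speed=.03); bot.hold(.2); st("pressed")
    bot.set_gripper(.4); bot.line_to(rack(x,y,.2))
E
python3 - <<'E'
from h import *
press(-.096,.019)
bot.goto(rack(-.03,-.07,.2),down(RY-np.pi/2)); shot("wrist","rk2")
E
```

```text
on clips 19.7667 [ 0.4888 -0.437   0.0476] F [-0.6  1.8 -1.9] op 18.8 grip 55.0
pressed 20.8333 [ 0.4884 -0.4366  0.0266] F [-3.1  6.   9.2] op 18.5 grip 55.0
```

View pics/rk2.png

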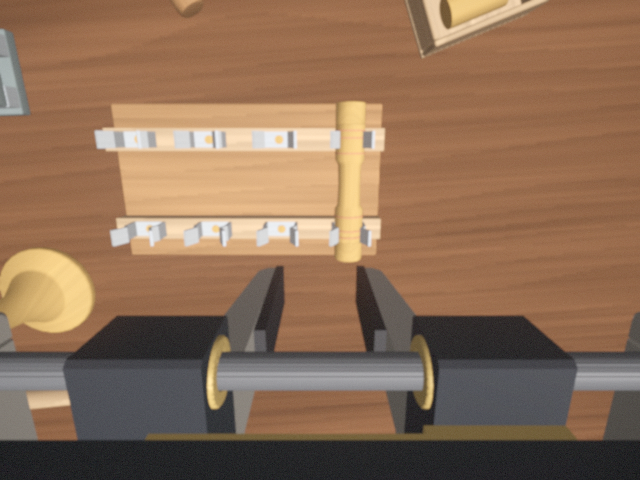

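Stem_a lies in place0, (352,101) to (347,262). I'll check its height by projection and automate the tray measurement for the blank.

```bash
cat >> h.py <<'E'
def tray_tubes():
    bot.goto([.44,.34,.22],down(-np.pi/2)); c=shot("wrist","tr%d"%int(bot.current_clock()*10))
    hsv=cv2.cvtColor(c["pixels"],cv2.COLOR_BGR2HSV); m=cv2.inRange(hsv,(15,110,110),(30,255,255)); m=cv2.morphologyEx(m,cv2.MORPH_OPEN,np.ones((5,5)))
    out=[]
    for k in cv2.findContours(m,cv2.RETR_EXTERNAL,cv2.CHAIN_APPROX_NONE)[0]:
        if cv2.contourArea(k)<1500: continue
        P=np.array([ray(c,*q[0],.02)[:2] for q in k]); (cx,cy),(a,b),_=cv2.minAreaRect((P*1000).astype(np.float32))
        fill=cv2.contourArea((P*1000).astype(np.float32))/(a*b)
        Q=P-P.mean(0); d=np.linalg.svd(Q,full_matrices=False)[2][0]; d*=np.sign(d[0])
        if 120<max(a,b)<160 and min(a,b)<45: out.append((round(cx/1000,4),round(cy/1000,4),round(float(np.arctan2(d[1],d[0])),3),round(max(a,b)),round(min(a,b)),round(fill,3)))
    return sorted(out,key=lambda o:-o[1])
E
python3 - <<'E'
from h import *
import pickle
w=pickle.load(open("pics/rk2.pkl","rb"))
for z in(.045,.061):
    print(z,[proj(w,rack(sx*.07,-.096,z+.011)).round(0) for sx in(1,-1)],"width",[np.round(proj(w,rack(sx*.06,-.096+.013,z))-proj(w,rack(sx*.06,-.096-.013,z)),1) for sx in(1,-1)])
for o in tray_tubes(): print(o)
E
```

```text
0.045 [array([352., 105.]), array([348., 264.])] width [array([-30.,  -0.]), array([-27.3,  -0.1])]
0.061 [array([354., 103.]), array([350., 270.])] width [array([-31.6,  -0. ]), array([-28.6,  -0.1])]
```

Stem_a is home: its length is 161 px against 159 expected at home and 167 on top of the clips. Now to debug the detection numerically.

Run:
```python
from h import *
import pickle,glob
f=sorted(glob.glob("pics/tr*.pkl"))
f=[x for x in f if "trayw" not in x][-1]; c=pickle.load(open(f,"rb"))
for X in[(.502,.427,.029),(.483,.363,.026),(.479,.296,.026),(.48,.33,.003)]:
    u,v=proj(c,X).astype(int); print(u,v,cv2.cvtColor(c["pixels"],cv2.COLOR_BGR2HSV)[v,u])
hsv=cv2.cvtColor(c["pixels"],cv2.COLOR_BGR2HSV); m=cv2.inRange(hsv,(15,110,110),(30,255,255)); m=cv2.morphologyEx(m,cv2.MORPH_OPEN,np.ones((5,5)))
for k in cv2.findContours(m,cv2.RETR_EXTERNAL,cv2.CHAIN_APPROX_NONE)[0]:
    if cv2.contourArea(k)>300:
        P=np.array([ray(c,*q[0],.02)[:2]*1000 for q in k]).astype(np.float32); print(cv2.contourArea(k),cv2.boundingRect(k),cv2.minAreaRect(P))
```

```text
230 151 [ 19 106 245]
295 170 [ 19 105 247]
362 174 [ 20 106 247]
328 171 [132  13 191]
1045.5 (423, 427, 110, 12) ((156.9622344970703, 139.80609130859375), (16.78846549987793, 137.5970001220703), 0.09500690549612045)
2645.0 (548, 198, 83, 102) ((395.9110107421875, 41.13793182373047), (77.47583770751953, 115.5722427368164), 86.5161361694336)
```

```bash
sed -i 's/(15,110,110)/(14,75,150)/' h.py
python3 - <<'E'
from h import *
for o in tray_tubes(): print(o)
E
```

```text
(0.5003, 0.4281, -0.217, 142, 25, 0.942)
(0.4836, 0.3638, 0.047, 142, 24, 0.867)
(0.4799, 0.2957, -0.112, 142, 24, 0.864)
```

```bash
cat >> h.py <<'E'
def pick(o,z=.0065):
    x,y,a=o[:3]; r=down(a-np.pi/2)
    bot.set_gripper(.55); bot.goto([x,y,.12],r); bot.line_to([x,y,z],max_speed=.1); bot.hold(.1); st("at")
    bot.set_gripper(0,55); st("grip"); bot.line_to([x,y,.15],max_speed=.1); st("up")
E
python3 - <<'E'
from h import *
o=[t for t in tray_tubes() if t[5]>.91][0]; print(o)
pick(o)
bot.goto(cen(0,.01,.2),down(CY)); bot.hold(.3); st("over"); shot("wrist","bl1")
E
```

```text
(0.5004, 0.4281, -0.215, 142, 25, 0.94)
at 28.6667 [0.501  0.4285 0.0074] F [0.1 0.3 0.4] op 50.6 grip 0.0
grip 29.175 [0.5005 0.4283 0.0066] F [0.1 1.  0.8] op 24.9 grip 55.0
up 30.7583 [0.4999 0.4278 0.149 ] F [-0.3 -0.2 -1.9] op 24.6 grip 55.0
over 33.1667 [0.6195 0.0011 0.2   ] F [-0.3 -0.8 -2.4] op 24.5 grip 55.0
```

View pics/bl1.png

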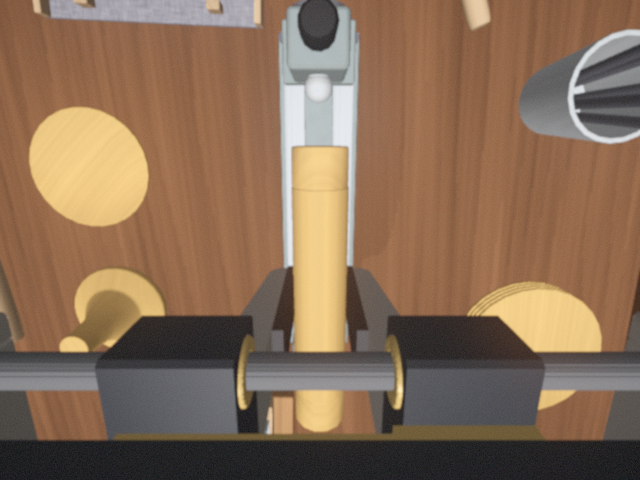

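The blank is held straight at column 320, and the tail ball is at (318,87) on the same line. I'll lay it in the vees and then slide up the tailstock.

Run:
```python
from h import *
import pickle
w=pickle.load(open("pics/bl1.pkl","rb"))
p=bot.current_ee_pos()
for s in(1,-1): print(s,proj(w,cen(0,.01+s*.07,p[2]+.0095+.012)))
bot.line_to(cen(0,.010,.075),max_speed=.1); st("near")
bot.line_to(cen(0,.010,.0635),max_speed=.03); st("laid")
bot.set_gripper(.45); bot.line_to(cen(0,.010,.2)); 
bot.goto(cen(-.05,0.01,.2),down(CY-np.pi/2)); shot("wrist","cen3")
```

```text
1 [317.34461882 143.31226158]
-1 [317.33720185 429.00845468]
near 34.6167 [6.202e-01 6.000e-04 7.590e-02] F [ 1.1  0.2 -2.9] op 25.1 grip 55.0
laid 35.15 [0.6192 0.0008 0.0643] F [-3.6  0.2  5. ] op 24.8 grip 55.0
```

View pics/cen3.png

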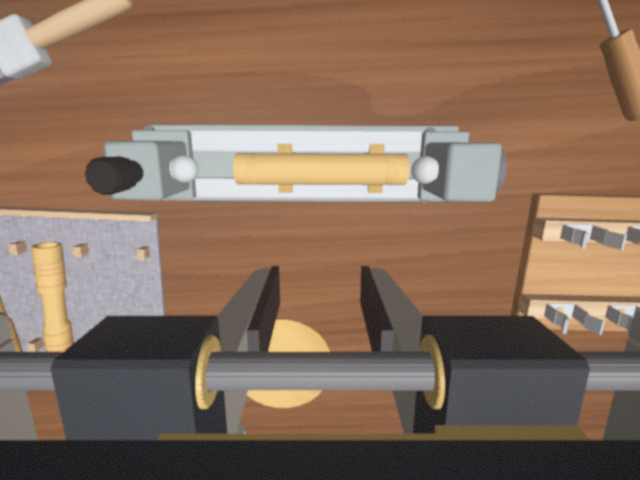

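The blank lies in the vees, (234,168) to (409,168), with 10 mm or so of gap to the head ball at (427,170). Sliding up now.

Run:
```python
from h import *
r=down(CY-np.pi/2)
k=cen(0,.1027+.0465,0)[:2]; print(k)
bot.goto([*k,.2],r); bot.line_to([*k,.1105],max_speed=.1)
bot.set_gripper(0,40); st("closed")
y0=.0950; s=np.array([-np.sin(CY),np.cos(CY)]); p=np.array(bot.current_ee_pos()[:2]); p=np.array(k)
n=0
while True:
    cur=bot.current_ee_pos(); f=bot.current_contact_force()
    if (cur[1]<y0+.003 and f[1]>16) or cur[1]<y0-.004 or f[1]>30: break
    step=.005 if cur[1]>y0+.008 else .001
    p=p-s*step; bot.line_to([*p,.1105],max_speed=.03); n+=1
    if n%4==0 or step==.001: print(np.round(cur[:3],4),np.round(f,1))
bot.hold(.3); st("end")
```

```text
[np.float64(0.625711734254419), np.float64(0.1398489604904981)]
closed 40.1833 [0.6261 0.14   0.1111] F [0.  0.3 1.2] op 23.6 grip 40.0
[0.6254 0.125  0.1111] [-0.   2.6  5.3]
[0.6244 0.1052 0.1111] [-0.3  4.2  5.6]
[0.6242 0.1003 0.1111] [0.1 5.1 6. ]
[0.6242 0.0997 0.1112] [-0.2  5.8  5.3]
[0.6241 0.0988 0.1111] [-0.2  6.7  4.9]
[0.6241 0.098  0.1111] [-0.3  6.1  5.7]
[0.624  0.0971 0.1111] [0.1 6.8 6.1]
[0.624  0.096  0.1112] [-0.2  5.9  4.8]
[0.624  0.0951 0.1111] [-0.6  6.8  6.7]
[0.6239 0.0946 0.1112] [-0.3  8.3  6. ]
[0.6239 0.0943 0.1111] [ 0.7 11.2  5.3]
[0.6239 0.0941 0.1111] [ 1.1 13.4  5.3]
[0.6239 0.0939 0.1111] [ 2.1 15.8  4.8]
end 45.7667 [0.6239 0.0937 0.1112] F [ 2.5 17.2  3.9] op 23.6 grip 40.0
```

Force climbed from 7 N to 17 N with position stalling at the original knob place, so the tube is seated. I'll release and check the extents numerically before the next stem.

Run:
```python
from h import *
bot.set_gripper(.6); p=bot.current_ee_pos(); bot.line_to([p[0],p[1],.2])
bot.goto(cen(-.05,0.01,.2),down(CY-np.pi/2)); c=shot("wrist","cen4")
hsv=cv2.cvtColor(c["pixels"],cv2.COLOR_BGR2HSV)
m=cv2.inRange(hsv[140:200,200:460],(14,75,150),(30,255,255))
rows=np.where(m.sum(1)>255*130)[0]+140; mid=m[(rows.min()-140):(rows.max()-139)]
cols=np.where((mid>0).sum(0)>len(rows)*.6)[0]+200
print("rows",rows.min(),rows.max(),"cols",cols.min(),cols.max())
for z in(.0725,.075): print(z,[proj(c,cen(0,y,z+.011)).round(1) for y in(.07,-.07)],[proj(c,cen(x,0,z)).round(1) for x in(.013,-.013)])
o=tray_tubes(); print(o); pick(o[0])
bot.goto(rack(0,.096,.18),down(RY-np.pi/2)); bot.hold(.2); st("over")
# stem seen in the wrist picture
c=shot("wrist","h1"); m=cv2.inRange(cv2.cvtColor(c["pixels"],cv2.COLOR_BGR2HSV)[60:260,270:370],(14,75,150),(30,255,255))
q=np.where(m.sum(1)>255*30)[0]; print("end row",q.min()+60,"exp",proj(c,rack(.07,.096,bot.current_ee_pos()[2]+.0095+.012)))
```

```text
rows 153 182 cols 244 420
0.0725 [array([242.9, 168.2]), array([419.8, 168.2])] [array([331. , 150.9]), array([330.8, 183.1])]
0.075 [array([242.3, 168.5]), array([420.7, 168.5])] [array([331.1, 151. ]), array([330.9, 183.4])]
[(0.4836, 0.3638, 0.048, 141, 24, 0.881), (0.48, 0.2958, -0.116, 142, 24, 0.87)]
at 51.275 [0.4842 0.3641 0.0073] F [0.7 0.3 0. ] op 50.7 grip 0.0
grip 51.8667 [0.4836 0.3639 0.0065] F [1.  0.5 1.5] op 18.9 grip 55.0
up 53.45 [0.4831 0.3635 0.1491] F [-0.7  0.3 -2.4] op 18.5 grip 55.0
over 55.8333 [ 0.5024 -0.2448  0.1799] F [-0.2  0.2 -2.1] op 18.6 grip 55.0
end row 138 exp [319.8850344  147.16372004]
```

Run:
```python
from h import *
press(.096,.0095)
o=tray_tubes(); print(o); pick(o[0])
bot.goto(rack(0,.032,.18),down(RY-np.pi/2)); bot.hold(.2); st("over")
press(.032,.0095)
bot.goto(rack(-.05,0,.24),down(RY-np.pi/2)); c=shot("wrist","rk3")
print(tray_tubes())
for y in(.096,.032,-.096):
    for z in(.045,.061): print(y,z,[proj(c,rack(sx*.07,y,z+.011)).round(0) for sx in(1,-1)])
cv2.imwrite("pics/rk3c.png",cv2.resize(c["pixels"][60:280,100:500],None,fx=2,fy=2,interpolation=cv2.INTER_CUBIC))
```

```text
on clips 57.2667 [ 0.5025 -0.2455  0.0571] F [-1.   0.7 -1.8] op 18.6 grip 55.0
pressed 58.3333 [ 0.5019 -0.245   0.0354] F [-2.5  5.7  6.6] op 18.4 grip 55.0
[(0.48, 0.2958, -0.113, 142, 24, 0.87)]
at 64.5333 [0.4807 0.296  0.0073] F [ 0.   0.  -0.6] op 50.4 grip 0.0
grip 65.125 [0.48   0.2958 0.0065] F [ 0.9 -0.8  0.9] op 18.7 grip 55.0
up 66.7083 [0.4795 0.2956 0.1491] F [ 0.6 -0.4 -3.1] op 18.6 grip 55.0
over 69.075 [ 0.4979 -0.3086  0.18  ] F [-0.1  0.5 -2.6] op 18.8 grip 55.0
on clips 70.4583 [ 0.498  -0.3093  0.0571] F [-0.7  1.8 -1.3] op 18.7 grip 55.0
pressed 71.525 [ 0.4974 -0.3088  0.0354] F [-2.5  5.5  6.5] op 18.5 grip 55.0
[]
0.096 0.045 [array([216.,  87.]), array([226., 233.])]
0.096 0.061 [array([211.,  84.]), array([222., 237.])]
0.032 0.045 [array([285.,  87.]), array([288., 233.])]
0.032 0.061 [array([283.,  84.]), array([287., 237.])]
-0.096 0.045 [array([422.,  87.]), array([412., 233.])]
-0.096 0.061 [array([427.,  84.]), array([417., 237.])]
```

View pics/rk3c.png

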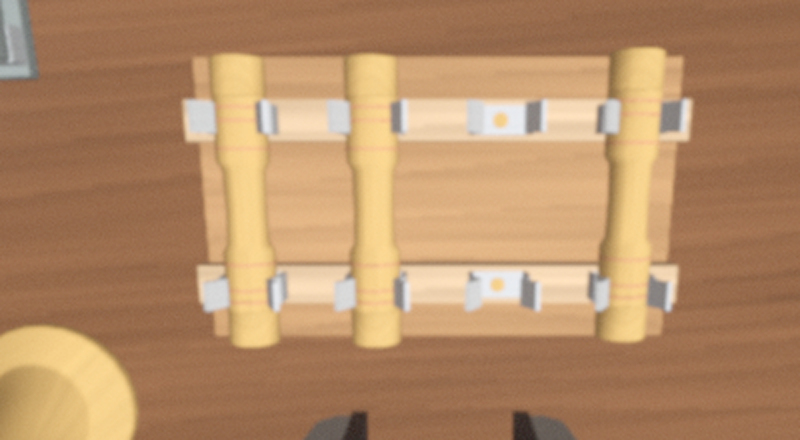

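All three stems lie between their clip jaws. Their lengths are 146–147 px (146 expected when home, 153 on top of the clips), and they are straight and central. Last, a close look at the blank.

Run:
```python
from h import *
bot.goto(cen(-.05,0.0,.17),down(CY-np.pi/2)); bot.hold(.2); c=shot("wrist","cen5")
for n,y,z in(("head tip",-.066,.075),("tail tip",.066,.075),("L",.07,.086),("R",-.07,.086),("knob",.1027,.142)): print(n,proj(c,cen(0,y,z)).round(1))
cv2.imwrite("pics/cen5c.png",cv2.resize(c["pixels"][60:230,160:480],None,fx=2.5,fy=2.5,interpolation=cv2.INTER_CUBIC))
```

```text
head tip [410.  172.1]
tail tip [231.2 171.5]
L [221.8 172.8]
R [419.5 173.4]
knob [136.1 181.5]
```

View pics/cen5c.png

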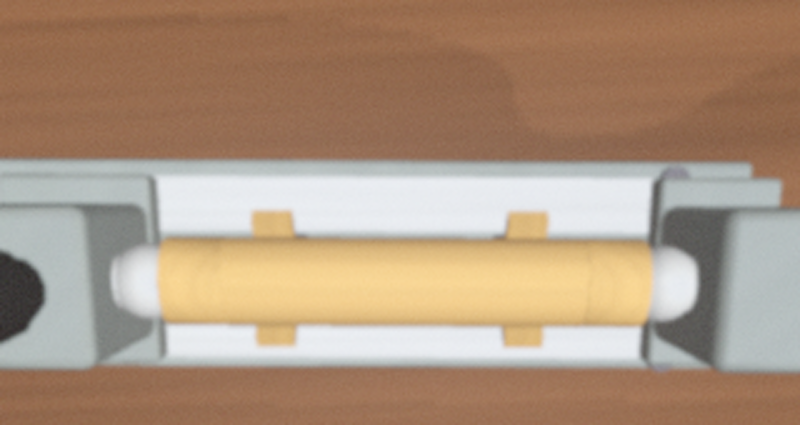

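The blank spans crop (160,281) to (652,281), which is 224 to 421 px against 222 to 419.5 expected. Both balls are seated at (135,281) and (675,284), and it is straight. Handing in.

Run:
```python
from h import *
st(); print(bot.job_done())
```

```text
77.775 [ 0.5691 -0.0061  0.1702] F [ 0.8 -0.   0.1] op 37.1 grip 0.0
the job is handed in; nothing more can be done
None
```

I handed the job in at about 78 s without seeing a verdict: by my checks the blank sits between the centres and all three finished stems are home in the rack, though its 2.5 mm lift off the vee rests is judged only from the 17 N seating push.

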